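# Stack two comparison stands on the inspection bench

## Task

Set up the two stands on the inspection bench for a comparison, threading the pieces over their posts. On the blue stand goes the green spacer first, then the teal flanged sample with its wide flange down, then the red weight on top; on the yellow stand goes the purple spacer first, then the steel master ring. Lower each piece until it sits flat before letting go, rather than dropping it, and leave the screwdriver, the jar and the block case where they are.

Things in the scene. Friction and masses are not known exactly. Their poses are not given: they have to be found in the camera images.
- blue_stand: Fixed stand: a round blue base, 90 mm across and 12 mm thick, with an upright steel post in its middle, 14 mm thick, whose tapered tip ends 70 mm above the bench (58 mm above the base). Origin: centre of the underside, on the bench; z up.
- yellow_stand: Fixed stand, same as the blue one in every size but with a yellow base. Origin: centre of the underside, on the bench; z up.
- green_spacer: Loose bright lime-green plastic ring, 52 mm across, 30 mm high, with a 30 mm through bore; about 70 g. Lies flat on the bench. Origin: centre of its underside; z up along the bore.
- purple_spacer: Loose purple metal ring, 52 mm across, 20 mm high, with a 30 mm through bore; about 80 g. Lies flat on the bench. Origin: centre of its underside; z up along the bore.
- sample: Loose teal flanged bush, 22 mm high, with a 30 mm through bore: a flange 60 mm across and 8 mm thick below, a round hub 44 mm across and 14 mm high above it; about 120 g. Lies flange down. Origin: centre of its underside; z up along the bore.
- master_ring: Loose bright steel ring with a dark knurled band, 56 mm across, 32 mm high, with a 30 mm through bore; about 420 g. Lies flat on the bench. Origin: centre of its underside; z up along the bore.
- red_weight: Loose red round weight, 50 mm across and 24 mm high, carrying a black round knob 24 mm across and 24 mm high on top (48 mm in all); about 350 g. From below it has a blind bore 30 mm wide and 14 mm deep, which takes the tip of a post. Stands knob up. Origin: centre of its underside; z up.
- screwdriver: Bystander: a loose screwdriver lying on the bench beyond the work, about across the robot's view. Origin: at its underside; x along its length.
- oil_jar: Bystander: a loose capped jar, 56 mm across, 75 mm high, standing to the robot's left. Origin: centre of its underside.
- block_case: Bystander: a loose open dark wooden case with steel gauge blocks in it, 90 x 130 mm, 30 mm high, to the robot's right. Origin: centre of its underside.
Things that resemble listed ones, but are neither listed nor needed, are in the scene too. There is more than one size of the master_ring; the job needs the largest.

How it is judged:
At the end, for the whole second after the job is handed in: Undersides above the stand's: blue stand green spacer 12 mm, sample 42, red weight 64; yellow stand purple spacer 12, master ring 32; each within 4 mm, within 10 mm of the stand's axis, upright within 0.08 rad, released and at rest (horizontal distance between each of green_spacer, sample, red_weight and blue_stand below 0.01 m and z of green_spacer in the frame of blue_stand between 0.008 and 0.016 m and angle between each of green_spacer, sample, red_weight, purple_spacer, master_ring's own z axis and vertical below 0.08 rad and linear speed of each of green_spacer, sample, red_weight, purple_spacer, master_ring below 0.02 m/s and angular speed of each of green_spacer, sample, red_weight, purple_spacer, master_ring below 0.2 rad/s and z of sample in the frame of blue_stand between 0.038 and 0.046 m and z of red_weight in the frame of blue_stand between 0.06 and 0.068 m and horizontal distance between each of purple_spacer, master_ring and yellow_stand below 0.01 m and z of purple_spacer in the frame of yellow_stand between 0.008 and 0.016 m and z of master_ring in the frame of yellow_stand between 0.028 and 0.036 m); the robot touches nothing.
It fails at once if a piece is dropped or knocked: it moves faster than 0.8 m/s (a fall of about 30 mm) with no finger on it ((linear speed of green_spacer above 0.8 m/s and contact force between the fingers and green_spacer below 0.05 N) or (linear speed of sample above 0.8 m/s and contact force between the fingers and sample below 0.05 N) or (linear speed of red_weight above 0.8 m/s and contact force between the fingers and red_weight below 0.05 N) or (linear speed of purple_spacer above 0.8 m/s and contact force between the fingers and purple_spacer below 0.05 N) or (linear speed of master_ring above 0.8 m/s and contact force between the fingers and master_ring below 0.05 N)).
It fails at once if the screwdriver, the jar or the block case is moved by more than 30 mm (distance of any of screwdriver, oil_jar, block_case from where it was at the start of the episode above 0.03 m).
It also fails if it takes over 112 s, if anything falls off the work surface, if the arm or the gripper's body presses on something with over 40 N, if the wrist force passes 120 N, or if a joint passes its speed limit or range.

## Robot

A 7-joint arm with a two-finger parallel gripper is mounted at the origin on the work surface. World frame = base frame: x ahead of the robot, y to its left, z up, the work surface at z = 0. Lengths are in m, angles in rad, forces in N, time in s.
With the tool pointing down it reaches from about 0.4 to 0.85 m from the base axis. Payload 10.4 kg.
Tool frame: the origin (TCP) lies on the centre line of the jaws, within the pads' length; the fingertips stand 11 mm ahead of it and the grasp point (between the pads) lies 8 mm behind it (tip_reach is the distance from the TCP to the fingertips, in m); z points along the fingers, y is the line along which they close (so a half turn about z gives the same grasp; the last joint's range is limited). The gripper opens to 85 mm and grips with 20 to 120 N. Pads are 22 mm wide; open, the fingers measure 114 mm over their backs; the gripper's body (76 mm by 85 mm) begins 54 mm behind the grasp point. The pads swing forward as they close: fully open they stand 13 mm farther back than shut.
Start: joints at [-1.238, 0.332, -0.065, 1.46, 0.022, 1.35, -0.088], TCP at [0.218, 0.586, 0.22] pointing down, gripper open.
Joint ranges: [-2.6, 2.6], [-0.5, 2.12], [-1.47, 1.34], [0.16, 2.42], [-1.27, 4.41], [0.06, 2.06], [-2.6, 2.6]. Speed limits (rad/s): [2.22, 2.22, 2.79, 2.79, 3.14, 3.14, 3.14].

## Interface

Orientations are given as a unit quaternion [x, y, z, w].
In Python, from workcell import get_obs, camera, hand_in, tip_reach gives the robot as it stands. The module is installed in compiled form; this text tells all that it offers.
- The arm moves only by the tool move_arm, never from a script. Its argument "plan" is a list of rows, each an object with "delta_pos": the shift along the tool's x, y, z in fractions of the full range, 1 being 750 mm, a list of three; "turn": the turn, a rotation vector about the tool's x, y, z in fractions of the full range, 1 being pi/2 rad, a list of three; "fingers": the closure, from 0 (fully open) to 1 (shut). A call has 1 to 12 rows; each row is the pose to reach, as a shift and turn from the pose commanded when the call began, along the tool's axes at that moment; what a row does not reach only later rows make up. A row lasts 1/8 s, in which the tool goes at most 62.5 mm and 10.7 degrees, less where a joint would pass 70% of its speed; a pose out of reach is approached as far as the arm can. A call with a gripper value outside its range is refused whole. The fingers move at their own pace and stop on an object; "force" is the grip in N (left out, the last holds). Time passes only in rows, so rows that repeat a pose let the fingers close. It gives the time, the measured TCP pose, the force, the opening and the grip force at its end, in the units of the state.
- get_obs(): the state, without advancing time (a new reading comes with each control period).
- camera(name): name is "side" or "top" or "wrist"; returns a dict with "color" (400x640x3 uint8, red, green, blue), "range_z" (400x640 float32, m along the optical axis (not along the pixel's ray), 0 where there is no reading), "fx", "fy", "cx", "cy" (pixels), "R" (3x3) and "t" (3): a world point X has camera coordinates R X + t; the wrist camera has in their place "tool_from_camera" (4x4, takes a point from camera to tool coordinates, whose origin is the TCP and whose axes are the flange's). Camera axes: x right, y down, z forward; pixel columns grow to the right and rows downward; lengths in m; the calibration is good to about 2 mm. A picture is of the moment at which its call begins: read the wrist's pose just before it.
- hand_in(): hands the job in; it is judged then, once.
The state is a dict: "clock": time; "joint_pos": joint angles; "joint_velocities": joint speeds; "tau": joint torques, N m; "position": TCP position; "ee_rot": TCP orientation; "ft_force": force on the tool from outside, world axes, zero at the start; "torque": the same for the moment, N m; "grip_width": opening from 0.0 (shut) to 1.0 (fully open); "grasp_force": force on a finger pad.
Only numpy, scipy, OpenCV 4.12 (cv2) and the standard library are available. Lean on these libraries where they do the work, as an engineer would, in place of code of your own. Each camera call takes 0.05 s, during which the arm holds its last target. There are 200 camera calls.

## Working session

There is one attempt and no reset: what is moved stays moved. The work goes in short steps, Python scripts to look and compute and a tool call to move; the robot and the scene stay as the last step left them, time stands still between calls to the robot, and variables do not carry over. Pictures are saved under pics/ and viewed, at most 14 in all, crops included, and the job is handed in when it is done.

Besides the shell and the picture viewer there is one more tool, called after "Request:" as name(argument=value, ...) on one line, values as JSON. move_arm: Moves the arm, as the interface text tells. Its arguments: {"type":"object","properties":{"plan":{"type":"array","items":{"type":"object","properties":{"delta_pos":{"type":"array","items":{"type":"number"}},"turn":{"type":"array","items":{"type":"number"}},"fingers":{"type":"number"}}}},"force":{"type":"number"}},"required":["plan"]}

```bash
mkdir -p pics
cat > h.py <<'E'
import numpy as np, cv2
from workcell import get_obs, camera
def snap(n):
    c=camera(n); return c
def world(c,mask=None):
    z=c["range_z"]; v,u=np.mgrid[:z.shape[0],:z.shape[1]]
    P=np.stack([(u-c["cx"])/c["fx"]*z,(v-c["cy"])/c["fy"]*z,z],-1)
    W=(P-np.array(c["t"]))@np.array(c["R"])
    W[z==0]=np.nan
    return W
def save(c,n): cv2.imwrite("pics/"+n+".png",c["color"][:,:,::-1])
E
python3 - <<'E'
from h import *
o=get_obs()
for k,v in o.items(): print(k,np.round(v,4))
for n in("top","side"):
    c=snap(n); save(c,n+"0"); np.savez(n+"0.npz",**c); print(n,c["fx"],c["cx"],c["cy"],np.round(c["R"],3).tolist(),np.round(c["t"],3))
E
```

```text
clock 0.0
joint_pos [-1.2376  0.3329 -0.0647  1.461   0.0216  1.3499 -0.0885]
joint_velocities [ 0.0008  0.0026  0.0014 -0.0017  0.0006 -0.0005  0.0004]
tau [-2.00000e-04 -6.25441e+01  4.91000e-02 -3.91620e+01  1.62000e-02
  9.60000e-03 -0.00000e+00]
position [0.2176 0.5855 0.2191]
ee_rot [ 1.770e-01  9.842e-01 -7.000e-04 -1.000e-04]
ft_force [-1.1802  0.1884 -0.2495]
torque [-0.0004 -0.0525 -0.0409]
grasp_force 0.0
grip_width 1.0016
top 417.118143858009 312.28970242267224 198.26772358316836 [[0.012, -1.0, 0.019], [-0.998, -0.013, -0.056], [0.056, -0.018, -0.998]] [-0.033  0.601  1.401]
side 462.7275153898019 320.28630363005095 198.86189962494595 [[-1.0, -0.026, -0.012], [-0.004, 0.539, -0.842], [0.028, -0.842, -0.539]] [0.58  0.054 1.302]
```

View pics/top0.png

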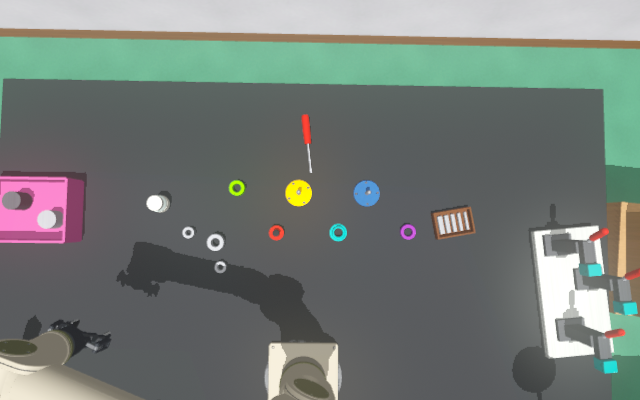

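View pics/side0.png

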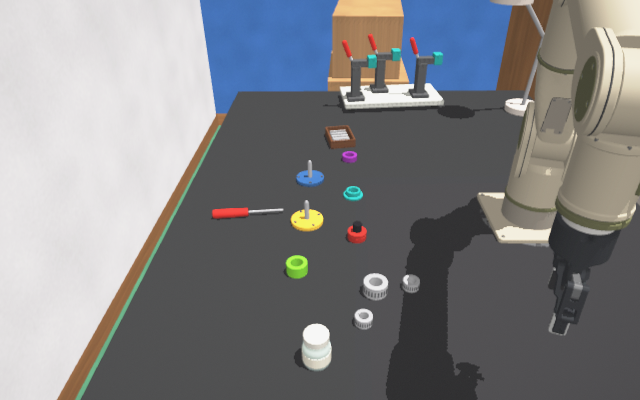

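The top view shows the green ring (237,188), yellow stand (299,192), blue stand (367,193), red weight (277,232), teal bush (338,232) and purple ring (408,231). There are three steel rings at (215,242), (188,232) and (220,267), and (215,242) looks the largest. The side view shows the same three at (375,287), (363,319) and (411,284). Possible master_ring picks are those three. The other pieces are each one of a kind.

```bash
cat > m.py <<'E'
from h import *
S={"green":(237,188),"yellow":(299,192),"blue":(367,193),"red":(277,232),"teal":(338,232),"purple":(408,231),"ringA":(215,242),"ringB":(188,232),"ringC":(220,267)}
T=np.load("top0.npz");D=np.load("side0.npz")
WT=world(T);WD=world(D)
for n,(u,v) in S.items():
    w=WT[v-22:v+23,u-22:u+23].reshape(-1,3); w=w[np.isfinite(w).all(1)]
    bench=np.median(w[:,2]); 
    # seed: pixel cloud centre from top
    c0=np.nanmedian(WT[v-2:v+3,u-2:u+3].reshape(-1,3),0)[:2]
    for nm,W in(("top",WT),("side",WD)):
        p=W.reshape(-1,3); p=p[np.isfinite(p).all(1)]
        p=p[(np.hypot(*(p[:,:2]-c0).T)<.05)]
        b=np.median(p[p[:,2]<.006,2]) if (p[:,2]<.006).any() else np.nan
        q=p[p[:,2]>.007]
        if len(q)<5: print(n,nm,"few",len(q));continue
        h=np.percentile(q[:,2],92); r=q[q[:,2]>h-.006]
        cc,rad=cv2.minEnclosingCircle(r[:,:2].astype(np.float32)*1000)
        cq,rq=cv2.minEnclosingCircle(q[:,:2].astype(np.float32)*1000)
        print(n,nm,len(q),"bench%.1f"%(b*1000),"h%.1f max%.1f"%(h*1000,q[:,2].max()*1000),"top",np.round(cc,1),round(rad,1),"all",np.round(cq,1),round(rq,1))
E
python3 m.py
python3 - <<'E'
import cv2
a=cv2.imread('pics/top0.png')[170:290,170:430]; a=cv2.resize(a,None,fx=3,fy=3,interpolation=cv2.INTER_CUBIC); cv2.imwrite('pics/crop0.png',a)
E
```

```text
green top 151 bench-0.3 h33.2 max37.3 top [633.  229.8] 25.6 all [649.9 235.9] 43.7
green side 399 bench2.2 h33.2 max35.8 top [629.3 232.6] 27.8 all [629.5 232.6] 27.8
yellow top 505 bench0.4 h17.8 max72.0 top [618.8  21.7] 44.5 all [619.1  21.7] 45.0
yellow side 539 bench2.7 h46.1 max74.6 top [616.   27.2] 8.0 all [617.6  23. ] 46.4
blue top 510 bench0.5 h17.2 max72.7 top [ 621.1 -211.4] 44.8 all [ 617.9 -209.3] 48.4
blue side 392 bench2.8 h47.4 max72.5 top [ 618.3 -204.9] 7.1 all [ 618.  -206.1] 48.2
red top 181 bench-0.3 h49.0 max53.2 top [482.8  94.5] 11.5 all [483.4  99.5] 44.8
red side 312 bench2.4 h50.0 max53.5 top [481.1 101.4] 13.4 all [481.8  99.1] 26.3
teal top 146 bench0.6 h23.6 max26.5 top [ 486.7 -114.5] 21.5 all [ 491.  -116.6] 48.8
teal side 210 bench2.7 h25.3 max27.4 top [ 483.3 -109.8] 23.7 all [ 492.8 -114.5] 39.3
purple top 139 bench0.1 h23.6 max27.6 top [ 491.6 -350.9] 25.6 all [ 495.9 -348.9] 39.5
purple side 142 bench2.7 h24.4 max27.1 top [ 490.1 -347. ] 29.6 all [ 484.5 -345.5] 32.6
ringA top 201 bench-0.3 h35.4 max38.5 top [449.4 296.2] 28.2 all [445.9 310.3] 42.3
ringA side 537 bench2.3 h35.5 max37.2 top [448.4 300.1] 29.4 all [446.8 300.7] 29.8
ringB top 104 bench-0.4 h24.2 max27.9 top [479.8 389.7] 19.6 all [479.1 401.1] 45.0
ringB side 290 bench2.2 h25.4 max28.0 top [478.3 393.9] 19.9 all [478.9 394.1] 19.9
ringC top 97 bench-0.2 h25.4 max27.8 top [366.4 279.9] 19.5 all [366.7 289.8] 43.2
ringC side 247 bench2.5 h25.5 max27.8 top [365.1 284. ] 20.5 all [358.4 284.5] 25.2
```

View pics/crop0.png

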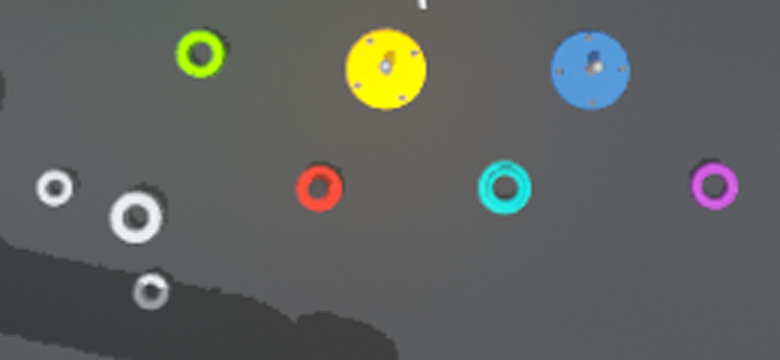

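The crop shows ring A at crop (136,217), i.e. top (215,242). It is clearly bigger (r≈28 mm, h≈33 mm) than the two r≈20 mm rings, so it is the master ring.

Run:
```python
from h import *
import workcell
print(workcell.tip_reach, workcell.tip_reach() if callable(workcell.tip_reach) else "")
o=get_obs(); c=snap("wrist"); print(np.round(c["tool_from_camera"],3).tolist(),c["fx"],c["cx"],c["cy"],np.isfinite(c["range_z"]).mean()); save(c,"w0")
from scipy.spatial.transform import Rotation as R
print(R.from_quat(o["ee_rot"]).as_matrix().round(4).tolist())
```

```text
0.011 
[[0.001, -0.945, -0.326, 0.084], [1.0, 0.001, -0.0, -0.001], [0.001, -0.326, 0.945, -0.154], [0.0, 0.0, 0.0, 1.0]] 354.1026887194489 317.50104773525635 206.16572332346203 1.0
[[-0.9374, 0.3483, -0.0004], [0.3483, 0.9374, -0.0012], [-0.0001, -0.0013, -1.0]]
```

View pics/w0.png

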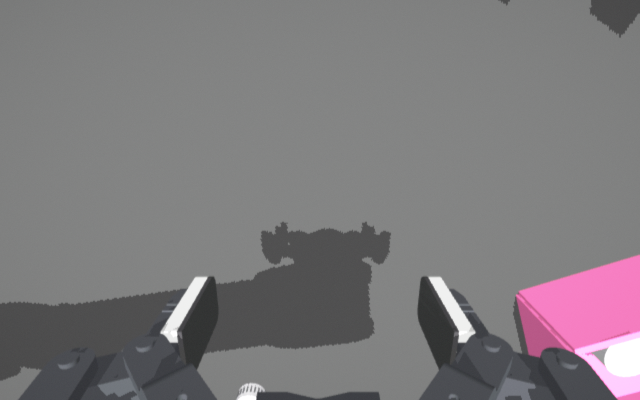

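```bash
cat >> h.py <<'E'
from scipy.spatial.transform import Rotation as Ro
def tool(c):
    z=c["range_z"]; v,u=np.mgrid[:z.shape[0],:z.shape[1]]
    P=np.stack([(u-c["cx"])/c["fx"]*z,(v-c["cy"])/c["fy"]*z,z],-1)
    M=np.array(c["tool_from_camera"]); W=P@M[:3,:3].T+M[:3,3]; W[z==0]=np.nan; return W
def wworld(o,c): return tool(c)@Ro.from_quat(o["ee_rot"]).as_matrix().T+np.array(o["position"])
def tips(c):
    W=tool(c).reshape(-1,3); W=W[(np.abs(W[:,0])<.02)&(np.abs(W[:,1])<.075)&(W[:,2]<.03)]
    for s in(-1,1):
        q=W[W[:,1]*s>0]; print("finger",s,"ztip%.4f"%np.percentile(q[:,2],98),"inner y%.4f"%(np.abs(q[:,1]).min()))
E
python3 - <<'E'
from h import *
tips(snap("wrist"))
E
```

```text
finger -1 ztip-0.0303 inner y0.0000
finger 1 ztip-0.0304 inner y0.0002
```

The rows are not in the units I measure in: shifts go in shares of 750 mm and turns go in shares of pi/2 rad. I convert before sending: -0.51 m is -0.68, -0.188 m is -0.2507, -0.356 rad is -0.2266.

Request:
move_arm(plan=[{"delta_pos":[-0.68,-0.2507,0],"turn":[0,0,-0.1133],"fingers":0.3},{"delta_pos":[-0.68,-0.2507,0],"turn":[0,0,-0.2266],"fingers":0.3},{"delta_pos":[-0.68,-0.2507,0],"turn":[0,0,-0.2266],"fingers":0.3},{"delta_pos":[-0.68,-0.2507,0],"turn":[0,0,-0.2266],"fingers":0.3},{"delta_pos":[-0.68,-0.2507,0],"turn":[0,0,-0.2266],"fingers":0.3},{"delta_pos":[-0.68,-0.2507,0],"turn":[0,0,-0.2266],"fingers":0.3},{"delta_pos":[-0.68,-0.2507,0],"turn":[0,0,-0.2266],"fingers":0.3},{"delta_pos":[-0.68,-0.2507,0],"turn":[0,0,-0.2266],"fingers":0.3},{"delta_pos":[-0.68,-0.2507,0],"turn":[0,0,-0.2266],"fingers":0.3},{"delta_pos":[-0.68,-0.2507,0],"turn":[0,0,-0.2266],"fingers":0.3},{"delta_pos":[-0.68,-0.2507,0],"turn":[0,0,-0.2266],"fingers":0.3},{"delta_pos":[-0.68,-0.2507,0],"turn":[0,0,-0.2266],"fingers":0.3}])

```text
clock: 1.7
position: [0.6294, 0.2336, 0.2199]
ee_rot: [-0.001, 1.0, 0.0, -0.0]
ft_force: [-0.3, 0.8, -0.4]
grip_width: 0.704
grasp_force: 0.0
```

```bash
cat >> h.py <<'E'
def find(W,hlo,guess,R=.04):
    """points higher than hlo near guess -> (h, rim centre, radius) in mm"""
    p=W.reshape(-1,3); p=p[np.isfinite(p).all(1)]; p=p[np.hypot(*(p[:,:2]-guess).T)<R]
    b=p[p[:,2]<.006,2]; q=p[(p[:,2]>hlo)&(p[:,2]<.1)]
    h=np.median(q[:,2]); r=q[np.abs(q[:,2]-h)<.004]
    cc,rad=cv2.minEnclosingCircle(r[:,:2].astype(np.float32)*1000)
    print("bench",np.round(np.median(b)*1000,1) if len(b) else None,"h%.1f"%(h*1000),"c",np.round(cc,1),"r%.1f"%rad,len(r))
E
python3 - <<'E'
from h import *
o=get_obs(); c=snap("wrist"); save(c,"w1"); np.savez("w1.npz",**c); print(o["position"])
find(wworld(o,c),.02,np.array([.631,.231]))
find(wworld(o,c),.006,np.array([.619,.022]),.06)
W=tool(c)
for u in (232,245,255,390,400,410):
    print(u,[tuple((W[v,u]*1000).round(0)) for v in range(250,400,25)])
E
```

```text
[0.62935239 0.23360387 0.21991413]
bench -0.2 h29.5 c [633.3 231. ] r25.9 1371
bench -0.1 h12.0 c [620.5  23. ] r45.5 5237
232 [(np.float64(-99.0), np.float64(-101.0), np.float64(220.0)), (np.float64(11.0), np.float64(-35.0), np.float64(-27.0)), (np.float64(11.0), np.float64(-31.0), np.float64(-45.0)), (np.float64(5.0), np.float64(-30.0), np.float64(-51.0)), (np.float64(-4.0), np.float64(-31.0), np.float64(-53.0)), (np.float64(18.0), np.float64(-21.0), np.float64(-86.0))]
245 [(np.float64(-99.0), np.float64(-85.0), np.float64(220.0)), (np.float64(9.0), np.float64(-31.0), np.float64(-24.0)), (np.float64(0.0), np.float64(-30.0), np.float64(-29.0)), (np.float64(-10.0), np.float64(-31.0), np.float64(-31.0)), (np.float64(-243.0), np.float64(-95.0), np.float64(221.0)), (np.float64(-284.0), np.float64(-98.0), np.float64(220.0))]
255 [(np.float64(-99.0), np.float64(-74.0), np.float64(220.0)), (np.float64(-132.0), np.float64(-75.0), np.float64(219.0)), (np.float64(-166.0), np.float64(-77.0), np.float64(220.0)), (np.float64(-203.0), np.float64(-79.0), np.float64(219.0)), (np.float64(-242.0), n
[... 447 characters left out ...]
)]
400 [(np.float64(-99.0), np.float64(96.0), np.float64(220.0)), (np.float64(11.0), np.float64(33.0), np.float64(-27.0)), (np.float64(10.0), np.float64(29.0), np.float64(-44.0)), (np.float64(2.0), np.float64(29.0), np.float64(-47.0)), (np.float64(-7.0), np.float64(29.0), np.float64(-49.0)), (np.float64(17.0), np.float64(20.0), np.float64(-85.0))]
410 [(np.float64(-99.0), np.float64(107.0), np.float64(221.0)), (np.float64(-132.0), np.float64(110.0), np.float64(221.0)), (np.float64(11.0), np.float64(32.0), np.float64(-45.0)), (np.float64(7.0), np.float64(31.0), np.float64(-53.0)), (np.float64(12.0), np.float64(26.0), np.float64(-71.0)), (np.float64(17.0), np.float64(22.0), np.float64(-85.0))]
```

View pics/w1.png

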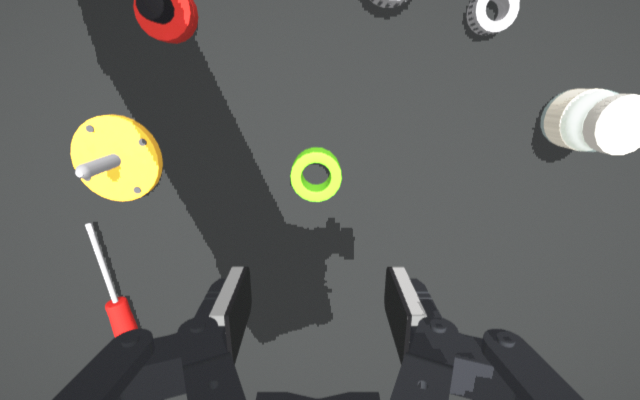

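Run:
```python
from h import *
c=snap("side"); W=world(c); save(c,"s1")
m=(np.abs(W[...,0]-.629)<.025)&(np.abs(W[...,1]-.234)<.07)&(W[...,2]>.1)&(W[...,2]<.4)
v,u=np.where(m); print(u.min(),u.max(),v.min(),v.max())
p=W[m]
for s in(-1,1):
    q=p[(p[:,1]-.234)*s>.015]; print(s,len(q),np.percentile(q[:,2],[0,1,2,5,10,20]).round(3))
i=cv2.resize(c["color"][:,:,::-1][120:290,220:420],None,fx=3,fy=3); cv2.imwrite("pics/s1c.png",i)
```

```text
276 302 121 197
-1 37 [0.24  0.24  0.24  0.243 0.245 0.248]
1 1237 [0.238 0.242 0.247 0.256 0.27  0.301]
```

View pics/s1c.png

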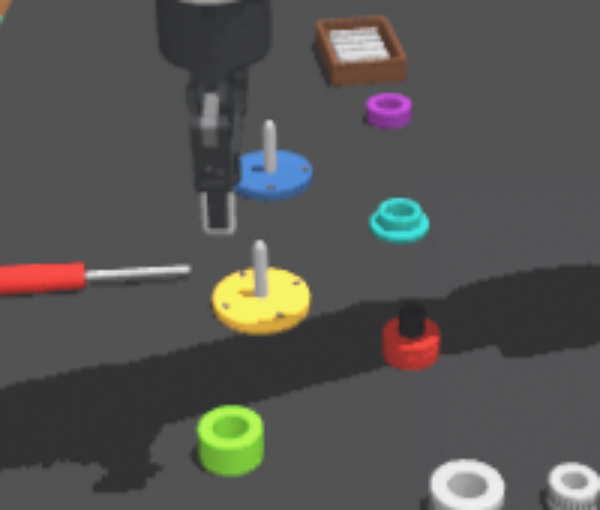

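The wrist view puts green at (316,175), with its rim at (633.3,231.0) mm, h 29.5, r 25.9. That fits the description. The side crop shows the fingertips at z≈0.240 while the TCP reads 0.220, and the wrist camera agrees. So the tips are about 20 mm behind the TCP, not 11 mm ahead of it. I'll descend in stages and measure again.

To row units: 0.18 m is 0.24, -0.004 m is -0.0053.

Request:
move_arm(plan=[{"delta_pos":[-0.0053,-0.0027,0.08],"fingers":0.1},{"delta_pos":[-0.0053,-0.0027,0.16],"fingers":0.1},{"delta_pos":[-0.0053,-0.0027,0.2133],"fingers":0.1},{"delta_pos":[-0.0053,-0.0027,0.24],"fingers":0.1},{"delta_pos":[-0.0053,-0.0027,0.24],"fingers":0.1}])

```text
validation failed for argument at $.pl...
```

Run:
```python
from h import *
o=get_obs(); c=snap("wrist"); save(c,"w2"); print(o["position"])
W=tool(c)
p=W.reshape(-1,3)
for s in (-1,1):
    m=(np.abs(p[:,0])<.014)&(p[:,1]*s>.028)&(p[:,1]*s<.052)&(p[:,2]<.03)
    print(s,m.sum(),np.percentile(p[m,2],[90,95,98,99.5]).round(4),(np.median(p[m,1])).round(4))
find(wworld(o,c),.02,np.array([.633,.231]),.03)
for n in("side",):
    d=snap(n);Wd=world(d)
    m=(np.abs(Wd[...,0]-.633)<.02)&(np.abs(np.abs(Wd[...,1]-.231)-.045)<.012)&(Wd[...,2]>.008)&(Wd[...,2]<.15)
    q=Wd[m]; print(n,len(q),np.percentile(q[:,2],[0,1,3,10]).round(3))
```

```text
[0.62960054 0.23325856 0.2201379 ]
-1 7361 [-0.0318 -0.0261 -0.0218 -0.0184] -0.0389
1 7972 [-0.0325 -0.0265 -0.022  -0.0183] 0.0394
bench -0.1 h29.6 c [633.3 230.9] r26.1 1368Traceback (most recent call last):
  File "<stdin>", line 12, in <module>
    return _quantile_unchecked(
        a, q, axis, out, overwrite_input, method, keepdims, weights)
    return _ureduce(a,
                    func=_quantile_ureduce_func,
    ...<5 lines>...
                    overwrite_input=overwrite_input,
                    method=method)
    r = func(a, **kwargs)
    result = _quantile(arr,
                       quantiles=q,
    ...<2 lines>...
                       out=out,
                       weights=wgt)
    slices_having_nans = np.isnan(arr[-1, ...])
                                  ~~~^^^^^^^^^
IndexError: index -1 is out of bounds for axis 0 with size 0
```

View pics/w2.png

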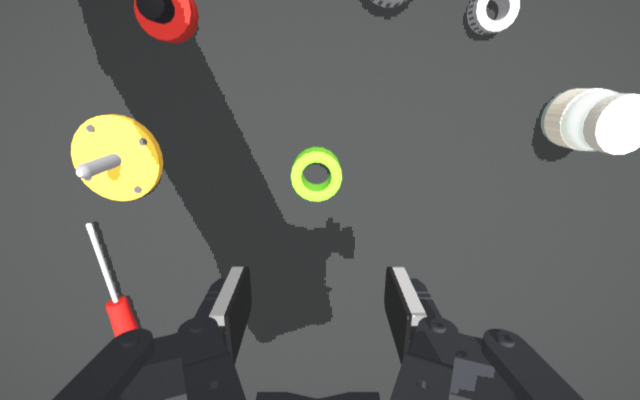

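The move was refused because every row needs "turn". The picture is unchanged, with the tips about 19–20 mm behind the TCP. I'll resend it.

Request:
move_arm(plan=[{"delta_pos":[-0.0053,-0.0033,0.08],"turn":[0,0,0],"fingers":0.1},{"delta_pos":[-0.0053,-0.0033,0.16],"turn":[0,0,0],"fingers":0.1},{"delta_pos":[-0.0053,-0.0033,0.2133],"turn":[0,0,0],"fingers":0.1},{"delta_pos":[-0.0053,-0.0033,0.2533],"turn":[0,0,0],"fingers":0.1},{"delta_pos":[-0.0053,-0.0033,0.2533],"turn":[0,0,0],"fingers":0.1},{"delta_pos":[-0.0053,-0.0033,0.2533],"turn":[0,0,0],"fingers":0.2}])

```text
clock: 2.65
position: [0.6351, 0.23, 0.0316]
ee_rot: [-0.0, 1.0, 0.0, 0.001]
ft_force: [0.2, -0.3, 0.5]
grip_width: 0.798
grasp_force: 0.0
```

```bash
cat > t.py <<'E'
from h import *
o=get_obs(); c=snap("wrist"); d=snap("side"); print(o["clock"],o["position"],o["grip_width"],o["ft_force"])
x,y,_=o["position"]
Wd=world(d)
for s in(-1,1):
    m=(np.abs(Wd[...,0]-x)<.02)&(Wd[...,2]>.012)&(Wd[...,2]<.15)&((Wd[...,1]-y)*s>.032)&((Wd[...,1]-y)*s<.06)
    q=Wd[m]; print("side",s,len(q),np.percentile(q[:,2],[0,1,3,10]).round(3) if len(q) else "")
p=tool(c).reshape(-1,3)
for s in (-1,1):
    m=(np.abs(p[:,0])<.014)&(p[:,1]*s>.028)&(p[:,1]*s<.052)&(p[:,2]<o["position"][2]-.008)
    print("wrist",s,m.sum(),np.percentile(p[m,2],[98,99.5,100]).round(4))
E
python3 t.py
```

```text
2.65 [0.63511277 0.22997716 0.03158825] 0.798205341423063 [ 0.15581405 -0.26722589  0.5128694 ]
side -1 2 [0.056 0.056 0.056 0.058]
side 1 150 [0.052 0.053 0.054 0.061]
wrist -1 6276 [-0.0231 -0.0199 -0.018 ]
wrist 1 6583 [-0.0233 -0.0203 -0.0179]
```

To row units: 0.041 m is 0.0547, 0.02 m is 0.0267.

Request:
move_arm(force=40, plan=[{"delta_pos":[0.0013,0.0013,0.0267],"turn":[0,0,0],"fingers":0.2},{"delta_pos":[0.0013,0.0013,0.0467],"turn":[0,0,0],"fingers":0.2},{"delta_pos":[0.0013,0.0013,0.0547],"turn":[0,0,0],"fingers":0.2},{"delta_pos":[0.0013,0.0013,0.0547],"turn":[0,0,0],"fingers":0.2}])

```text
clock: 3.25
position: [0.6329, 0.2303, -0.0119]
ee_rot: [-0.0, 1.0, -0.0, -0.001]
ft_force: [0.5, 0.7, 0.5]
grip_width: 0.801
grasp_force: 0.0
```

```bash
python3 t.py
```

```text
3.25 [ 0.63286059  0.23027829 -0.01191797] 0.8011760413065893 [0.50322625 0.71584857 0.47427434]
side -1 0 
side 1 356 [0.012 0.015 0.016 0.026]
wrist -1 6250 [-0.0236 -0.0212 -0.0199]
wrist 1 6528 [-0.0239 -0.0212 -0.0199]
```

To row units: -0.12 m is -0.16, -0.02 m is -0.0267.

Request:
move_arm(plan=[{"delta_pos":[0,0,0],"turn":[0,0,0],"fingers":0.6},{"delta_pos":[0,0,0],"turn":[0,0,0],"fingers":0.6},{"delta_pos":[0,0,0],"turn":[0,0,0],"fingers":0.6},{"delta_pos":[0,0,0],"turn":[0,0,0],"fingers":0.6},{"delta_pos":[0,0,-0.0267],"turn":[0,0,0],"fingers":0.6},{"delta_pos":[0,0,-0.08],"turn":[0,0,0],"fingers":0.6},{"delta_pos":[0,0,-0.1333],"turn":[0,0,0],"fingers":0.6},{"delta_pos":[0,0,-0.16],"turn":[0,0,0],"fingers":0.6}])

```text
clock: 4.35
position: [0.6343, 0.2308, 0.1123]
ee_rot: [-0.0, 1.0, 0.001, 0.002]
ft_force: [0.2, -0.4, -0.9]
grip_width: 0.591
grasp_force: 41.8
```

To row units: -0.34 m is -0.4533, -0.32 m is -0.4267.

Request:
move_arm(plan=[{"delta_pos":[0,-0.04,-0.0267],"turn":[0,0,0],"fingers":0.6},{"delta_pos":[0,-0.1067,-0.0267],"turn":[0,0,0],"fingers":0.6},{"delta_pos":[0.0067,-0.1733,-0.0267],"turn":[0,0,0],"fingers":0.6},{"delta_pos":[0.0133,-0.24,-0.0267],"turn":[0,0,0],"fingers":0.6},{"delta_pos":[0.016,-0.3067,-0.0267],"turn":[0,0,0],"fingers":0.6},{"delta_pos":[0.016,-0.3733,-0.0267],"turn":[0,0,0],"fingers":0.6},{"delta_pos":[0.016,-0.4267,-0.0267],"turn":[0,0,0],"fingers":0.6},{"delta_pos":[0.016,-0.4533,-0.0267],"turn":[0,0,0],"fingers":0.6},{"delta_pos":[0.016,-0.4533,-0.0267],"turn":[0,0,0],"fingers":0.6}])

```text
clock: 5.48
position: [0.6211, -0.1102, 0.1287]
ee_rot: [0.001, 1.0, -0.0, -0.0]
ft_force: [-0.8, 0.5, -1.0]
grip_width: 0.59
grasp_force: 41.8
```

Run:
```python
from h import *
o=get_obs(); c=snap("wrist"); save(c,"w3"); np.savez("w3.npz",**c); print(o["clock"],o["position"],o["grip_width"])
W=wworld(o,c)
for n,g,h,R in(("blue",(.622,-.210),.006,.06),("teal",(.486,-.113),.015,.035),("purple",(.491,-.349),.012,.04),("yellow",(.6205,.023),.006,.06)):
    try: print(n); find(W,h,np.array(g),R)
    except Exception as e: print(e)
p=W.reshape(-1,3); q=p[(np.hypot(p[:,0]-.622,p[:,1]+.21)<.04)&(p[:,2]>.03)&(p[:,2]<.075)]
print("post",len(q),q.max(0).round(4),np.median(q,0).round(4),q.min(0).round(4))
```

```text
5.475 [ 0.62111163 -0.11023241  0.12869019] 0.5896309993078209
blue
bench -0.1 h12.0 c [ 622.  -210.1] r45.1 8474
teal
bench -0.1 h21.5 c [ 487.3 -113.9] r21.7 1104
purple
bench 0.1 h13.5 c [ 498.5 -328.6] r11.5 113
yellow
bench -0.2 h11.8 c [619.7  22.4] r45.1 8490
post 773 [ 0.629  -0.2029  0.0709] [ 0.619  -0.2066  0.0594] [ 0.6149 -0.2173  0.0302]
```

View pics/w3.png

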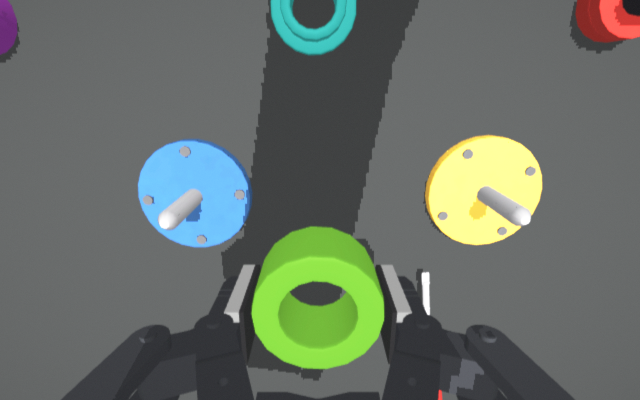

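The wrist view shows green held centred at (318,300). The blue stand is at (195,193), giving (622.0,-210.1) mm with the base at 12.0. The yellow stand is at (484,190) and the teal bush is at the top.

To row units: 0.126 m is 0.168, -0.001 m is -0.0013.

Request:
move_arm(plan=[{"delta_pos":[-0.0013,-0.0533,0],"turn":[0,0,0],"fingers":0.6},{"delta_pos":[-0.0013,-0.1067,0],"turn":[0,0,0],"fingers":0.6},{"delta_pos":[-0.0013,-0.1333,0],"turn":[0,0,0],"fingers":0.6},{"delta_pos":[-0.0013,-0.1333,0],"turn":[0,0,0],"fingers":0.6},{"delta_pos":[-0.0013,-0.1333,0.04],"turn":[0,0,0],"fingers":0.6},{"delta_pos":[-0.0013,-0.1333,0.0933],"turn":[0,0,0],"fingers":0.6},{"delta_pos":[-0.0013,-0.1333,0.1333],"turn":[0,0,0],"fingers":0.6},{"delta_pos":[-0.0013,-0.1333,0.1573],"turn":[0,0,0],"fingers":0.6},{"delta_pos":[-0.0013,-0.1333,0.164],"turn":[0,0,0],"fingers":0.6},{"delta_pos":[-0.0013,-0.1333,0.168],"turn":[0,0,0],"fingers":0.6},{"delta_pos":[-0.0013,-0.1333,0.168],"turn":[0,0,0],"fingers":0.6}])

```text
clock: 6.9
position: [0.623, -0.2095, 0.0038]
ee_rot: [-0.0, 1.0, -0.0, 0.001]
ft_force: [0.3, -0.1, 0.6]
grip_width: 0.595
grasp_force: 41.8
```

To row units: 0.003 m is 0.004, 0.001 m is 0.0013.

Request:
move_arm(plan=[{"delta_pos":[0,0,0.0013],"turn":[0,0,0],"fingers":0.6},{"delta_pos":[0,0,0.0027],"turn":[0,0,0],"fingers":0.6},{"delta_pos":[0,0,0.004],"turn":[0,0,0],"fingers":0.6},{"delta_pos":[0,0,0.004],"turn":[0,0,0],"fingers":0.6}])

```text
clock: 7.4
position: [0.6228, -0.2097, 0.0018]
ee_rot: [0.0, 1.0, 0.0, 0.001]
ft_force: [-6.5, 2.7, 14.1]
grip_width: 0.59
grasp_force: 43.2
```

To row units: -0.16 m is -0.2133, -0.14 m is -0.1867.

Request:
move_arm(plan=[{"delta_pos":[0,0,0],"turn":[0,0,0],"fingers":0.35},{"delta_pos":[0,0,0],"turn":[0,0,0],"fingers":0.2},{"delta_pos":[0,0,0],"turn":[0,0,0],"fingers":0.2},{"delta_pos":[0,0,-0.04],"turn":[0,0,0],"fingers":0.2},{"delta_pos":[0,0,-0.1067],"turn":[0,0,0],"fingers":0.2},{"delta_pos":[0.0533,0,-0.1867],"turn":[0,0,0],"fingers":0.2},{"delta_pos":[0.1067,0.04,-0.2133],"turn":[0,0,0],"fingers":0.2},{"delta_pos":[0.16,0.08,-0.2133],"turn":[0,0,0],"fingers":0.2},{"delta_pos":[0.18,0.12,-0.2133],"turn":[0,0,0],"fingers":0.2},{"delta_pos":[0.18,0.128,-0.2133],"turn":[0,0,0],"fingers":0.2},{"delta_pos":[0.18,0.128,-0.2133],"turn":[0,0,0],"fingers":0.2}])

```text
clock: 8.78
position: [0.4878, -0.1136, 0.16]
ee_rot: [-0.0, 1.0, -0.0, 0.0]
ft_force: [-0.0, 0.4, 0.3]
grip_width: 0.799
grasp_force: 0.0
```

```bash
cat > f.py <<'E'
import sys
from h import *
o=get_obs(); c=snap("wrist"); print(o["clock"],o["position"],o["grip_width"])
if len(sys.argv)>1: save(c,sys.argv[1])
W=wworld(o,c)
for n,g,h,R in(("teal",(.487,-.114),.015,.035),("blue stack",(.622,-.210),.025,.033),("yellow stack",(.620,.0225),.025,.033),("red top",(.483,.097),.015,.033),("purple",(.493,-.349),.012,.04),("ringA",(.451,.297),.02,.04)):
    try: print(n,end=" "); find(W,h,np.array(g),R)
    except Exception as e: print("no")
E
python3 f.py
```

```text
8.775 [ 0.48780138 -0.11359109  0.160024  ] 0.7991174467103043
teal bench -0.2 h21.5 c [ 486.7 -114.1] r22.0 1081
blue stack bench None h41.2 c [ 627.3 -193.3] r18.2 249
yellow stack bench None h35.2 c [615.2  22.4] r5.2 54
red top bench -0.2 h24.2 c [483.3  94.8] r25.3 1740
purple bench 0.1 h19.5 c [ 491.8 -350.7] r26.7 2017
ringA bench None hnan c [0. 0.] r0.0 0
  return _methods._mean(a, axis=axis, dtype=dtype,
  ret = ret.dtype.type(ret / rcount)
```

Run:
```python
from h import *
c=np.load("w3.npz"); p=tool(c).reshape(-1,3); col=c["color"].reshape(-1,3).astype(int)
for s in (-1,1):
    m=(np.abs(p[:,0])<.014)&(p[:,1]*s>.026)&(p[:,1]*s<.05)&(p[:,2]<.03)&(np.ptp(col,axis=1)<40)
    print(s,m.sum(),np.percentile(p[m,2],[98,99.5,99.9]).round(4))
g=(col[:,1]-col[:,0]>40)&(col[:,1]-col[:,2]>80)&(p[:,2]<.05)
q=p[g]; print("green z",np.percentile(q[:,2],[1,5,50,95,99]).round(4),"x",q[:,0].min(),q[:,0].max(),"y",q[:,1].min(),q[:,1].max())
```

```text
-1 7101 [-0.023  -0.0192 -0.0173]
1 6885 [-0.0245 -0.0204 -0.0185]
green z [-0.0409 -0.0405 -0.039  -0.0157 -0.0123] x -0.025202751809747653 0.026551482462511135 y -0.026167683160946437 0.024568406798491624
```

To row units: 0.166 m is 0.2213, 0.16 m is 0.2133.

Request:
move_arm(plan=[{"delta_pos":[0.0013,-0.0007,0.0667],"turn":[0,0,0],"fingers":0.2},{"delta_pos":[0.0013,-0.0007,0.1333],"turn":[0,0,0],"fingers":0.2},{"delta_pos":[0.0013,-0.0007,0.1867],"turn":[0,0,0],"fingers":0.2},{"delta_pos":[0.0013,-0.0007,0.2133],"turn":[0,0,0],"fingers":0.2},{"delta_pos":[0.0013,-0.0007,0.2213],"turn":[0,0,0],"fingers":0.2},{"delta_pos":[0.0013,-0.0007,0.2213],"turn":[0,0,0],"fingers":0.2},{"delta_pos":[0.0013,-0.0007,0.2213],"turn":[0,0,0],"fingers":0.7},{"delta_pos":[0.0013,-0.0007,0.2213],"turn":[0,0,0],"fingers":0.7},{"delta_pos":[0.0013,-0.0007,0.2213],"turn":[0,0,0],"fingers":0.7},{"delta_pos":[0.0013,-0.0007,0.2213],"turn":[0,0,0],"fingers":0.7},{"delta_pos":[0.0013,-0.0007,0.2213],"turn":[0,0,0],"fingers":0.7}])

```text
clock: 10.2
position: [0.4872, -0.1143, -0.0048]
ee_rot: [0.0, 1.0, 0.0, 0.001]
ft_force: [-1.4, 0.2, 6.7]
grip_width: 0.494
grasp_force: 39.8
```

Request:
move_arm(plan=[{"delta_pos":[0,0,-0.0267],"turn":[0,0,0],"fingers":0.7},{"delta_pos":[0,0,-0.08],"turn":[0,0,0],"fingers":0.7},{"delta_pos":[0,0,-0.1333],"turn":[0,0,0],"fingers":0.7},{"delta_pos":[-0.0267,-0.02,-0.1467],"turn":[0,0,0],"fingers":0.7},{"delta_pos":[-0.0733,-0.0533,-0.1467],"turn":[0,0,0],"fingers":0.7},{"delta_pos":[-0.1267,-0.0933,-0.1467],"turn":[0,0,0],"fingers":0.7},{"delta_pos":[-0.16,-0.12,-0.1467],"turn":[0,0,0],"fingers":0.7},{"delta_pos":[-0.18,-0.128,-0.1467],"turn":[0,0,0],"fingers":0.7},{"delta_pos":[-0.18,-0.128,-0.1467],"turn":[0,0,0],"fingers":0.7},{"delta_pos":[-0.18,-0.128,-0.1467],"turn":[0,0,0],"fingers":0.7}])

```text
clock: 11.45
position: [0.6209, -0.2095, 0.1041]
ee_rot: [-0.0, 1.0, 0.0, -0.0]
ft_force: [-0.3, -0.3, -1.1]
grip_width: 0.496
grasp_force: 41.1
```

```bash
cat > k.py <<'E'
import sys
from h import *
# pose of the held piece in tool coords, by hue range
lo,hi=int(sys.argv[1]),int(sys.argv[2])
o=get_obs(); c=snap("wrist"); p=tool(c); hsv=cv2.cvtColor(c["color"],cv2.COLOR_RGB2HSV)
m=(hsv[...,0]>=lo)&(hsv[...,0]<=hi)&(hsv[...,1]>110)&(p[...,2]<.012)&(np.abs(p[...,1])<.04)&(np.abs(p[...,0])<.05)
q=p[m]; print(o["clock"],o["position"],"z",np.percentile(q[:,2],[1,50,99]).round(4),"x",np.percentile(q[:,0],[.5,99.5]).round(4),"y",np.percentile(q[:,1],[.5,99.5]).round(4))
if len(sys.argv)>3: save(c,sys.argv[3])
E
python3 k.py 80 100
```

```text
11.45 [ 0.62090283 -0.2095448   0.10407802] z [-0.0273 -0.02   -0.0067] x [-0.0198  0.0298] y [-0.0264  0.0249]
```

To row units: 0.067 m is 0.0893, 0.063 m is 0.084.

Request:
move_arm(plan=[{"delta_pos":[-0.0013,-0.0007,0.0267],"turn":[0,0,0],"fingers":0.7},{"delta_pos":[-0.0013,-0.0007,0.06],"turn":[0,0,0],"fingers":0.7},{"delta_pos":[-0.0013,-0.0007,0.08],"turn":[0,0,0],"fingers":0.7},{"delta_pos":[-0.0013,-0.0007,0.084],"turn":[0,0,0],"fingers":0.7},{"delta_pos":[-0.0013,-0.0007,0.0867],"turn":[0,0,0],"fingers":0.7},{"delta_pos":[-0.0013,-0.0007,0.088],"turn":[0,0,0],"fingers":0.7},{"delta_pos":[-0.0013,-0.0007,0.0893],"turn":[0,0,0],"fingers":0.7},{"delta_pos":[-0.0013,-0.0007,0.0893],"turn":[0,0,0],"fingers":0.7}])

```text
clock: 12.5
position: [0.6227, -0.2106, 0.0374]
ee_rot: [-0.0, 1.0, -0.0, 0.0]
ft_force: [0.4, -0.2, 1.2]
grip_width: 0.495
grasp_force: 41.2
```

Request:
move_arm(plan=[{"delta_pos":[0,0,0.0013],"turn":[0,0,0],"fingers":0.7},{"delta_pos":[0,0,0.002],"turn":[0,0,0],"fingers":0.7},{"delta_pos":[0,0,0.002],"turn":[0,0,0],"fingers":0.7}])

```text
clock: 12.88
position: [0.6228, -0.2106, 0.0373]
ee_rot: [-0.0, 1.0, 0.0, 0.001]
ft_force: [-5.5, 1.7, 13.8]
grip_width: 0.494
grasp_force: 42.4
```

To row units: -0.14 m is -0.1867, 0.13 m is 0.1733.

Request:
move_arm(plan=[{"delta_pos":[0,0,0],"turn":[0,0,0],"fingers":0.4},{"delta_pos":[0,0,0],"turn":[0,0,0],"fingers":0.2},{"delta_pos":[0,0,0],"turn":[0,0,0],"fingers":0.2},{"delta_pos":[0,0,-0.04],"turn":[0,0,0],"fingers":0.2},{"delta_pos":[0,0,-0.1067],"turn":[0,0,0],"fingers":0.2},{"delta_pos":[0,0.0667,-0.16],"turn":[0,0,0],"fingers":0.2},{"delta_pos":[0.0133,0.1333,-0.1867],"turn":[0,0,0],"fingers":0.2},{"delta_pos":[0.0133,0.1733,-0.1867],"turn":[0,0,0],"fingers":0.2},{"delta_pos":[0.0133,0.1733,-0.1867],"turn":[0,0,0],"fingers":0.2}])

```text
clock: 14.0
position: [0.6126, -0.0769, 0.1756]
ee_rot: [-0.003, 1.0, 0.001, 0.0]
ft_force: [0.2, -0.3, 0.1]
grip_width: 0.8
grasp_force: 0.0
```

```bash
python3 f.py w4 2>/dev/null
```

```text
14.0 [ 0.61261818 -0.07693695  0.1755525 ] 0.8003151429060331
teal bench -0.2 hnan c [0. 0.] r0.0 0
blue stack bench None h52.3 c [ 622.2 -210.6] r30.2 1666
yellow stack bench None h58.6 c [618.9  21.7] r6.7 76
red top bench -0.1 h24.4 c [484.2  94.7] r25.2 1917
purple bench 0.1 h17.5 c [ 496.7 -334.5] r19.1 471
ringA bench None hnan c [0. 0.] r0.0 0
```

View pics/w4.png

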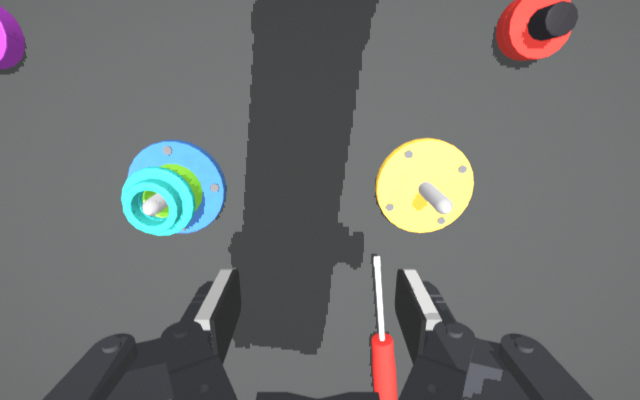

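The wrist view shows the sample flange-down on green on the blue stand (158,200), centred at (622.2,-210.6). Red is at (537,27). Red next.

To row units: 0.175 m is 0.2333, 0.13 m is 0.1733.

Request:
move_arm(plan=[{"delta_pos":[0.04,0.0533,0],"turn":[0,0,0],"fingers":0.2},{"delta_pos":[0.08,0.1067,0],"turn":[0,0,0],"fingers":0.2},{"delta_pos":[0.1267,0.1733,0.0267],"turn":[0,0,0],"fingers":0.2},{"delta_pos":[0.16,0.2133,0.0667],"turn":[0,0,0],"fingers":0.2},{"delta_pos":[0.1707,0.2333,0.0933],"turn":[0,0,0],"fingers":0.2},{"delta_pos":[0.1707,0.2333,0.0933],"turn":[0,0,0],"fingers":0.2},{"delta_pos":[0.1707,0.2333,0.0933],"turn":[0,0,0],"fingers":0.2}])

```text
clock: 14.92
position: [0.4855, 0.0929, 0.1062]
ee_rot: [0.001, 1.0, -0.0, 0.001]
ft_force: [0.0, -0.5, 0.1]
grip_width: 0.799
grasp_force: 0.0
```

To row units: 0.118 m is 0.1573, 0.002 m is 0.0027.

Request:
move_arm(force=60, plan=[{"delta_pos":[0.002,0.0027,0.0533],"turn":[0,0,0],"fingers":0.2},{"delta_pos":[0.002,0.0027,0.1067],"turn":[0,0,0],"fingers":0.2},{"delta_pos":[0.002,0.0027,0.1467],"turn":[0,0,0],"fingers":0.2},{"delta_pos":[0.002,0.0027,0.1573],"turn":[0,0,0],"fingers":0.2},{"delta_pos":[0.002,0.0027,0.1573],"turn":[0,0,0],"fingers":0.2},{"delta_pos":[0.002,0.0027,0.1573],"turn":[0,0,0],"fingers":0.7},{"delta_pos":[0.002,0.0027,0.1573],"turn":[0,0,0],"fingers":0.7},{"delta_pos":[0.002,0.0027,0.1573],"turn":[0,0,0],"fingers":0.7},{"delta_pos":[0.002,0.0027,0.1573],"turn":[0,0,0],"fingers":0.7},{"delta_pos":[0.002,0.0027,0.1573],"turn":[0,0,0],"fingers":0.7}])

```text
clock: 16.18
position: [0.4841, 0.0965, -0.0108]
ee_rot: [0.0, 1.0, 0.0, 0.001]
ft_force: [-2.4, -1.2, 7.9]
grip_width: 0.564
grasp_force: 60.4
```

To row units: -0.3065 m is -0.4087, -0.21 m is -0.28.

Request:
move_arm(plan=[{"delta_pos":[0,0,-0.0267],"turn":[0,0,0],"fingers":0.7},{"delta_pos":[0,0,-0.08],"turn":[0,0,0],"fingers":0.7},{"delta_pos":[0,0,-0.1333],"turn":[0,0,0],"fingers":0.7},{"delta_pos":[-0.0133,-0.04,-0.16],"turn":[0,0,0],"fingers":0.7},{"delta_pos":[-0.04,-0.1,-0.1733],"turn":[0,0,0],"fingers":0.7},{"delta_pos":[-0.0667,-0.16,-0.1733],"turn":[0,0,0],"fingers":0.7},{"delta_pos":[-0.0933,-0.22,-0.1733],"turn":[0,0,0],"fingers":0.7},{"delta_pos":[-0.1267,-0.28,-0.1733],"turn":[0,0,0],"fingers":0.7},{"delta_pos":[-0.1533,-0.34,-0.1733],"turn":[0,0,0],"fingers":0.7},{"delta_pos":[-0.1733,-0.3867,-0.1733],"turn":[0,0,0],"fingers":0.7},{"delta_pos":[-0.184,-0.4087,-0.1733],"turn":[0,0,0],"fingers":0.7},{"delta_pos":[-0.184,-0.4087,-0.1733],"turn":[0,0,0],"fingers":0.7}])

```text
clock: 17.68
position: [0.6206, -0.2117, 0.1176]
ee_rot: [0.001, 1.0, -0.0, -0.0]
ft_force: [-0.7, -0.3, -4.8]
grip_width: 0.56
grasp_force: 63.0
```

```bash
python3 k.py 0 8
```

```text
17.675 [ 0.62062051 -0.2116758   0.11763534] z [-0.0357 -0.034  -0.0134] x [-0.0165  0.0254] y [-0.0245  0.0231]
```

To row units: 0.064 m is 0.0853, 0.06 m is 0.08.

Request:
move_arm(plan=[{"delta_pos":[-0.0013,0.0013,0.0267],"turn":[0,0,0],"fingers":0.7},{"delta_pos":[-0.0013,0.0013,0.06],"turn":[0,0,0],"fingers":0.7},{"delta_pos":[-0.0013,0.0013,0.076],"turn":[0,0,0],"fingers":0.7},{"delta_pos":[-0.0013,0.0013,0.08],"turn":[0,0,0],"fingers":0.7},{"delta_pos":[-0.0013,0.0013,0.0827],"turn":[0,0,0],"fingers":0.7},{"delta_pos":[-0.0013,0.0013,0.084],"turn":[0,0,0],"fingers":0.7},{"delta_pos":[-0.0013,0.0013,0.0853],"turn":[0,0,0],"fingers":0.7},{"delta_pos":[-0.0013,0.0013,0.0853],"turn":[0,0,0],"fingers":0.7}])

```text
clock: 18.73
position: [0.622, -0.209, 0.0536]
ee_rot: [-0.0, 1.0, 0.0, 0.0]
ft_force: [0.0, -0.0, -3.2]
grip_width: 0.564
grasp_force: 63.1
```

To row units: 0.0015 m is 0.002, 0.001 m is 0.0013.

Request:
move_arm(plan=[{"delta_pos":[0,0,0.0013],"turn":[0,0,0],"fingers":0.7},{"delta_pos":[0,0,0.002],"turn":[0,0,0],"fingers":0.7},{"delta_pos":[0,0,0.002],"turn":[0,0,0],"fingers":0.7}])

```text
clock: 19.1
position: [0.6223, -0.2091, 0.0534]
ee_rot: [-0.0, 1.0, 0.0, 0.001]
ft_force: [-4.4, 2.5, 9.5]
grip_width: 0.559
grasp_force: 64.3
```

To row units: -0.1415 m is -0.1887, 0.13 m is 0.1733.

Request:
move_arm(plan=[{"delta_pos":[0,0,0],"turn":[0,0,0],"fingers":0.4},{"delta_pos":[0,0,0],"turn":[0,0,0],"fingers":0.2},{"delta_pos":[0,0,0],"turn":[0,0,0],"fingers":0.2},{"delta_pos":[0,0,-0.04],"turn":[0,0,0],"fingers":0.2},{"delta_pos":[0,0,-0.1067],"turn":[0,0,0],"fingers":0.2},{"delta_pos":[0.04,-0.04,-0.1333],"turn":[0,0,0],"fingers":0.2},{"delta_pos":[0.0933,-0.0933,-0.1333],"turn":[0,0,0],"fingers":0.2},{"delta_pos":[0.1467,-0.1467,-0.1333],"turn":[0,0,0],"fingers":0.2},{"delta_pos":[0.1733,-0.1867,-0.1333],"turn":[0,0,0],"fingers":0.2},{"delta_pos":[0.1733,-0.1887,-0.1333],"turn":[0,0,0],"fingers":0.2},{"delta_pos":[0.1733,-0.1887,-0.1333],"turn":[0,0,0],"fingers":0.2}])

```text
clock: 20.48
position: [0.4925, -0.3499, 0.1518]
ee_rot: [-0.0, 1.0, 0.0, 0.0]
ft_force: [1.1, 0.7, 0.5]
grip_width: 0.801
grasp_force: 0.0
```

```bash
python3 f.py w5 2>/dev/null
```

```text
20.475 [ 0.49248012 -0.34987935  0.15177432] 0.8014249788011728
teal bench -0.4 hnan c [0. 0.] r0.0 0
blue stack bench None h49.6 c [ 607.2 -207.6] r24.5 640
yellow stack bench None hnan c [0. 0.] r0.0 0
red top bench None hnan c [0. 0.] r0.0 0
purple bench -0.2 h19.5 c [ 491.4 -351. ] r25.9 1928
ringA bench None hnan c [0. 0.] r0.0 0
```

View pics/w5.png

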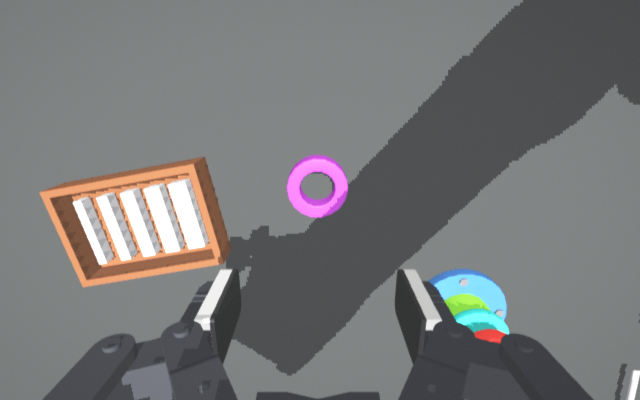

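The wrist view shows purple at (317,186) with the case clear to its left. The blue stack stands at (475,310).

To row units: 0.163 m is 0.2173, -0.001 m is -0.0013.

Request:
move_arm(force=40, plan=[{"delta_pos":[0.0013,-0.0013,0.0667],"turn":[0,0,0],"fingers":0.2},{"delta_pos":[0.0013,-0.0013,0.1333],"turn":[0,0,0],"fingers":0.2},{"delta_pos":[0.0013,-0.0013,0.1867],"turn":[0,0,0],"fingers":0.2},{"delta_pos":[0.0013,-0.0013,0.2107],"turn":[0,0,0],"fingers":0.2},{"delta_pos":[0.0013,-0.0013,0.2173],"turn":[0,0,0],"fingers":0.2},{"delta_pos":[0.0013,-0.0013,0.2173],"turn":[0,0,0],"fingers":0.2},{"delta_pos":[0.0013,-0.0013,0.2173],"turn":[0,0,0],"fingers":0.7},{"delta_pos":[0.0013,-0.0013,0.2173],"turn":[0,0,0],"fingers":0.7},{"delta_pos":[0.0013,-0.0013,0.2173],"turn":[0,0,0],"fingers":0.7},{"delta_pos":[0.0013,-0.0013,0.2173],"turn":[0,0,0],"fingers":0.7}])

```text
clock: 21.78
position: [0.492, -0.352, -0.0092]
ee_rot: [-0.0, 1.0, -0.0, 0.001]
ft_force: [-1.7, 1.1, 7.9]
grip_width: 0.592
grasp_force: 40.7
```

To row units: 0.3735 m is 0.498, 0.345 m is 0.46.

Request:
move_arm(plan=[{"delta_pos":[0,0,-0.0267],"turn":[0,0,0],"fingers":0.7},{"delta_pos":[0,0,-0.0933],"turn":[0,0,0],"fingers":0.7},{"delta_pos":[0,0.0267,-0.1467],"turn":[0,0,0],"fingers":0.7},{"delta_pos":[-0.0067,0.08,-0.1733],"turn":[0,0,0],"fingers":0.7},{"delta_pos":[-0.0133,0.1467,-0.1733],"turn":[0,0,0],"fingers":0.7},{"delta_pos":[-0.0267,0.2133,-0.1733],"turn":[0,0,0],"fingers":0.7},{"delta_pos":[-0.0533,0.28,-0.1733],"turn":[0,0,0],"fingers":0.7},{"delta_pos":[-0.0933,0.3467,-0.1733],"turn":[0,0,0],"fingers":0.7},{"delta_pos":[-0.1333,0.4067,-0.1733],"turn":[0,0,0],"fingers":0.7},{"delta_pos":[-0.16,0.46,-0.1733],"turn":[0,0,0],"fingers":0.7},{"delta_pos":[-0.1707,0.498,-0.1733],"turn":[0,0,0],"fingers":0.7},{"delta_pos":[-0.1707,0.498,-0.1733],"turn":[0,0,0],"fingers":0.7}])

```text
clock: 23.28
position: [0.6194, 0.0252, 0.1203]
ee_rot: [-0.002, 1.0, 0.001, 0.001]
ft_force: [-0.7, 0.4, -0.5]
grip_width: 0.593
grasp_force: 42.1
```

```bash
python3 k.py 140 160
```

```text
23.275 [0.61942172 0.02520289 0.12025801] z [-0.0299 -0.0283 -0.0112] x [-0.0233  0.0262] y [-0.0251  0.0238]
```

To row units: 0.113 m is 0.1507, -0.001 m is -0.0013.

Request:
move_arm(plan=[{"delta_pos":[0,-0.0013,0.0267],"turn":[0,0,0],"fingers":0.7},{"delta_pos":[0,-0.0013,0.08],"turn":[0,0,0],"fingers":0.7},{"delta_pos":[0,-0.0013,0.1267],"turn":[0,0,0],"fingers":0.7},{"delta_pos":[0,-0.0013,0.144],"turn":[0,0,0],"fingers":0.7},{"delta_pos":[0,-0.0013,0.1507],"turn":[0,0,0],"fingers":0.7},{"delta_pos":[0,-0.0013,0.1507],"turn":[0,0,0],"fingers":0.7},{"delta_pos":[0,-0.0013,0.1507],"turn":[0,0,0],"fingers":0.7}])

```text
clock: 24.2
position: [0.6197, 0.021, 0.0072]
ee_rot: [-0.0, 1.0, 0.0, 0.001]
ft_force: [-0.5, -0.6, -1.3]
grip_width: 0.589
grasp_force: 42.1
```

To row units: 0.005 m is 0.0067, 0.001 m is 0.0013.

Request:
move_arm(plan=[{"delta_pos":[0,0.0013,0.0027],"turn":[0,0,0],"fingers":0.7},{"delta_pos":[0,0.0013,0.004],"turn":[0,0,0],"fingers":0.7},{"delta_pos":[0,0.0013,0.0053],"turn":[0,0,0],"fingers":0.7},{"delta_pos":[0,0.0013,0.0067],"turn":[0,0,0],"fingers":0.7},{"delta_pos":[0,0.0013,0.0067],"turn":[0,0,0],"fingers":0.7}])

```text
clock: 24.82
position: [0.6189, 0.0223, 0.0027]
ee_rot: [-0.0, 1.0, 0.0, 0.0]
ft_force: [-9.6, -0.5, 18.7]
grip_width: 0.591
grasp_force: 43.8
```

To row units: 0.276 m is 0.368, 0.17 m is 0.2267.

Request:
move_arm(plan=[{"delta_pos":[0,0,0],"turn":[0,0,0],"fingers":0.3},{"delta_pos":[0,0,0],"turn":[0,0,0],"fingers":0.15},{"delta_pos":[0,0,0],"turn":[0,0,0],"fingers":0.15},{"delta_pos":[0,0,-0.04],"turn":[0,0,0],"fingers":0.15},{"delta_pos":[0,0,-0.1067],"turn":[0,0,0],"fingers":0.15},{"delta_pos":[0.0267,0.04,-0.1733],"turn":[0,0,0],"fingers":0.15},{"delta_pos":[0.0667,0.1067,-0.2],"turn":[0,0,0],"fingers":0.15},{"delta_pos":[0.1067,0.1733,-0.2],"turn":[0,0,0],"fingers":0.1},{"delta_pos":[0.1467,0.24,-0.2],"turn":[0,0,0],"fingers":0.1},{"delta_pos":[0.1867,0.3067,-0.2],"turn":[0,0,0],"fingers":0.1},{"delta_pos":[0.2267,0.368,-0.2],"turn":[0,0,0],"fingers":0.1},{"delta_pos":[0.2267,0.368,-0.2],"turn":[0,0,0],"fingers":0.1}])

```text
clock: 26.32
position: [0.4457, 0.3023, 0.1508]
ee_rot: [-0.004, 1.0, 0.001, -0.001]
ft_force: [0.3, -0.5, 0.1]
grip_width: 0.905
grasp_force: 0.0
```

```bash
python3 f.py w6 2>/dev/null
```

```text
26.325 [0.44569755 0.30228018 0.15081088] 0.9045329078459711
teal bench None hnan c [0. 0.] r0.0 0
blue stack bench None hnan c [0. 0.] r0.0 0
yellow stack bench None h31.9 c [617.9  22.5] r26.7 1400
red top bench -0.1 hnan c [0. 0.] r0.0 0
purple bench None hnan c [0. 0.] r0.0 0
ringA bench -0.2 h31.5 c [449.6 298. ] r27.8 2537
```

View pics/w6.png

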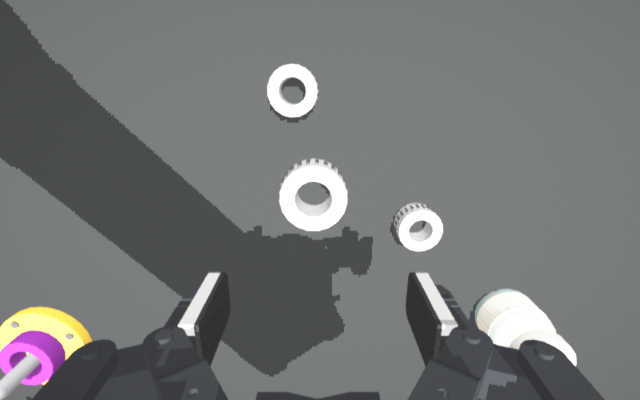

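The wrist view shows the master ring at (313,195), clearly larger than the rings at (292,91) and (418,227). Its h 31.5 and r 27.8 match. Purple sits flat on yellow with its top at 31.9.

To row units: 0.1 m is 0.1333, 0.08 m is 0.1067.

Request:
move_arm(force=70, plan=[{"delta_pos":[0,0,0.0533],"turn":[0,0,0],"fingers":0.1},{"delta_pos":[0,0,0.1067],"turn":[0,0,0],"fingers":0.1},{"delta_pos":[0,0,0.1333],"turn":[0,0,0],"fingers":0.1},{"delta_pos":[0,0,0.1333],"turn":[0,0,0],"fingers":0.1},{"delta_pos":[0,0,0.1333],"turn":[0,0,0],"fingers":0.1}])

```text
clock: 27.0
position: [0.4499, 0.2976, 0.0519]
ee_rot: [0.001, 1.0, 0.0, 0.001]
ft_force: [1.2, 0.1, 0.4]
grip_width: 0.902
grasp_force: 0.0
```

```bash
python3 f.py 2>/dev/null | grep -v nan
```

```text
27.0 [0.44987474 0.29760227 0.05191938] 0.9021800713794691
ringA bench -0.2 h31.8 c [449.6 298.3] r28.1 5494
```

To row units: 0.062 m is 0.0827, 0.055 m is 0.0733.

Request:
move_arm(plan=[{"delta_pos":[0,0.0007,0.04],"turn":[0,0,0],"fingers":0.1},{"delta_pos":[0,0.0007,0.0733],"turn":[0,0,0],"fingers":0.1},{"delta_pos":[0,0.0007,0.0827],"turn":[0,0,0],"fingers":0.1},{"delta_pos":[0,0.0007,0.0827],"turn":[0,0,0],"fingers":0.1},{"delta_pos":[0,0.0007,0.0827],"turn":[0,0,0],"fingers":0.7},{"delta_pos":[0,0.0007,0.0827],"turn":[0,0,0],"fingers":0.7},{"delta_pos":[0,0.0007,0.0827],"turn":[0,0,0],"fingers":0.7},{"delta_pos":[0,0.0007,0.0827],"turn":[0,0,0],"fingers":0.7},{"delta_pos":[0,0.0007,0.0827],"turn":[0,0,0],"fingers":0.7}])

```text
clock: 28.18
position: [0.4496, 0.299, -0.0093]
ee_rot: [0.0, 1.0, 0.001, 0.001]
ft_force: [-2.8, -2.7, 10.0]
grip_width: 0.631
grasp_force: 73.2
```

Request:
move_arm(plan=[{"delta_pos":[0,0,-0.0267],"turn":[0,0,0],"fingers":0.7},{"delta_pos":[0,0,-0.08],"turn":[0,0,0],"fingers":0.7},{"delta_pos":[0,0,-0.1333],"turn":[0,0,0],"fingers":0.7},{"delta_pos":[-0.02,-0.0333,-0.16],"turn":[0,0,0],"fingers":0.7},{"delta_pos":[-0.0533,-0.0867,-0.16],"turn":[0,0,0],"fingers":0.7},{"delta_pos":[-0.0867,-0.14,-0.16],"turn":[0,0,0],"fingers":0.7},{"delta_pos":[-0.12,-0.1933,-0.16],"turn":[0,0,0],"fingers":0.7},{"delta_pos":[-0.1533,-0.2467,-0.16],"turn":[0,0,0],"fingers":0.7},{"delta_pos":[-0.1867,-0.3,-0.16],"turn":[0,0,0],"fingers":0.7},{"delta_pos":[-0.2133,-0.3467,-0.16],"turn":[0,0,0],"fingers":0.7},{"delta_pos":[-0.2267,-0.3673,-0.16],"turn":[0,0,0],"fingers":0.7},{"delta_pos":[-0.2267,-0.3673,-0.16],"turn":[0,0,0],"fingers":0.7}])

```text
clock: 29.68
position: [0.6188, 0.0219, 0.1088]
ee_rot: [0.001, 1.0, -0.0, -0.0]
ft_force: [-0.2, 1.3, -5.0]
grip_width: 0.632
grasp_force: 75.7
```

Request:
move_arm(plan=[{"delta_pos":[0,0,0],"turn":[0,0,0],"fingers":0.7},{"delta_pos":[0,0,0],"turn":[0,0,0],"fingers":0.7}])

```text
clock: 29.92
position: [0.6184, 0.0247, 0.1089]
ee_rot: [-0.001, 1.0, 0.0, -0.0]
ft_force: [0.2, 0.3, -4.7]
grip_width: 0.629
grasp_force: 75.7
```

To row units: 0.083 m is 0.1107, -0.001 m is -0.0013.

Request:
move_arm(plan=[{"delta_pos":[-0.0013,-0.0013,0.0267],"turn":[0,0,0],"fingers":0.7},{"delta_pos":[-0.0013,-0.0013,0.0667],"turn":[0,0,0],"fingers":0.7},{"delta_pos":[-0.0013,-0.0013,0.096],"turn":[0,0,0],"fingers":0.7},{"delta_pos":[-0.0013,-0.0013,0.1067],"turn":[0,0,0],"fingers":0.7},{"delta_pos":[-0.0013,-0.0013,0.1093],"turn":[0,0,0],"fingers":0.7},{"delta_pos":[-0.0013,-0.0013,0.1107],"turn":[0,0,0],"fingers":0.7},{"delta_pos":[-0.0013,-0.0013,0.1107],"turn":[0,0,0],"fingers":0.7}])

```text
clock: 30.8
position: [0.6203, 0.0221, 0.0266]
ee_rot: [-0.0, 1.0, 0.0, 0.001]
ft_force: [0.4, 0.9, -4.5]
grip_width: 0.631
grasp_force: 75.6
```

To row units: 0.003 m is 0.004, 0.001 m is 0.0013.

Request:
move_arm(plan=[{"delta_pos":[0,0,0.0013],"turn":[0,0,0],"fingers":0.7},{"delta_pos":[0,0,0.0027],"turn":[0,0,0],"fingers":0.7},{"delta_pos":[0,0,0.004],"turn":[0,0,0],"fingers":0.7},{"delta_pos":[0,0,0.004],"turn":[0,0,0],"fingers":0.7}])

```text
clock: 31.3
position: [0.6198, 0.022, 0.0229]
ee_rot: [-0.0, 1.0, 0.0, -0.0]
ft_force: [0.0, 0.1, -4.2]
grip_width: 0.63
grasp_force: 75.8
```

Still carrying the weight, so I'll inch down further.

To row units: 0.001 m is 0.0013.

Request:
move_arm(plan=[{"delta_pos":[0,0,0.0013],"turn":[0,0,0],"fingers":0.7},{"delta_pos":[0,0,0.0013],"turn":[0,0,0],"fingers":0.7}])

```text
clock: 31.55
position: [0.6199, 0.022, 0.0228]
ee_rot: [-0.0, 1.0, 0.0, 0.0]
ft_force: [-5.1, 1.2, 4.8]
grip_width: 0.635
grasp_force: 76.8
```

To row units: 0.0005 m is 0.0007.

Request:
move_arm(plan=[{"delta_pos":[0,0,0.0007],"turn":[0,0,0],"fingers":0.7},{"delta_pos":[0,0,0.0007],"turn":[0,0,0],"fingers":0.7}])

```text
clock: 31.8
position: [0.6199, 0.022, 0.0228]
ee_rot: [-0.0, 1.0, 0.0, 0.0]
ft_force: [-7.7, -0.4, 10.8]
grip_width: 0.626
grasp_force: 77.3
```

Seated. Now release, rise, and back off toward the space between the stands for a final check.

To row units: -0.16 m is -0.2133, -0.13 m is -0.1733.

Request:
move_arm(plan=[{"delta_pos":[0,0,0],"turn":[0,0,0],"fingers":0.3},{"delta_pos":[0,0,0],"turn":[0,0,0],"fingers":0.15},{"delta_pos":[0,0,0],"turn":[0,0,0],"fingers":0.15},{"delta_pos":[0,0,-0.04],"turn":[0,0,0],"fingers":0.15},{"delta_pos":[0,0,-0.1067],"turn":[0,0,0],"fingers":0.15},{"delta_pos":[0,-0.0533,-0.1733],"turn":[0,0,0],"fingers":0.15},{"delta_pos":[0,-0.12,-0.2133],"turn":[0,0,0],"fingers":0.15},{"delta_pos":[0,-0.1533,-0.2133],"turn":[0,0,0],"fingers":0.15},{"delta_pos":[0,-0.1533,-0.2133],"turn":[0,0,0],"fingers":0.15},{"delta_pos":[0,-0.1533,-0.2133],"turn":[0,0,0],"fingers":0.15},{"delta_pos":[0,-0.1533,-0.2133],"turn":[0,0,0],"fingers":0.15}])

```text
clock: 33.17
position: [0.6199, -0.0913, 0.1809]
ee_rot: [-0.001, 1.0, 0.0, -0.0]
ft_force: [1.0, -0.1, -0.1]
grip_width: 0.85
grasp_force: 0.0
```

Run:
```python
from h import *
o=get_obs(); c=snap("wrist"); save(c,"w7"); print(o["clock"],o["position"])
W=wworld(o,c); H=cv2.cvtColor(c["color"],cv2.COLOR_RGB2HSV)
for n,g,lo,hi in(("flange",(.622,-.21),.045,.0535),("red body",(.622,-.21),.082,.094),("knob",(.622,-.21),.107,.12),("master top",(.62,.0225),.058,.0695)):
    p=W.reshape(-1,3); q=p[(np.hypot(p[:,0]-g[0],p[:,1]-g[1])<.04)&(p[:,2]>lo)&(p[:,2]<hi)]
    cc,r=cv2.minEnclosingCircle(q[:,:2].astype(np.float32)*1000)
    A=np.c_[q[:,:2],np.ones(len(q))]; s=np.linalg.lstsq(A,q[:,2],rcond=None)[0]
    print(n,len(q),"h%.1f"%(np.median(q[:,2])*1000),np.round(cc,1),"r%.1f"%r,"tilt",s[:2].round(3))
```

```text
33.175 [ 0.61986986 -0.09131811  0.18092452]
flange 1128 h49.6 [ 622.2 -211. ] r30.0 tilt [ 0.013 -0.017]
red body 2302 h87.8 [ 621.8 -209.5] r25.1 tilt [ 0.017 -0.022]
knob 970 h111.6 [ 621.6 -209.5] r12.0 tilt [ 0.045 -0.053]
master top 3008 h63.6 [620.3  21. ] r28.4 tilt [0.005 0.008]
```

View pics/w7.png

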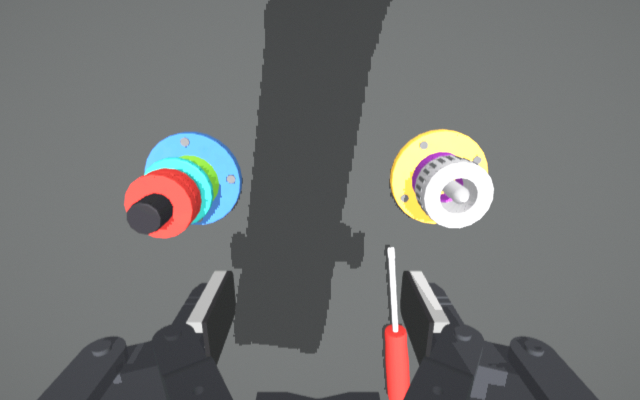

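The final view shows both stacks upright, blue at (160,205) and yellow at (455,195). Heights are 49.6, 87.8, 111.6 and 63.6 against 50, 88, 112 and 64 expected, and every centre is within 2 mm. The tilt slopes come from edge pixels, since the knob and body centres coincide. Handing in.

```bash
python3 -c "
from workcell import hand_in; print(hand_in())"
```

```text
the job is handed in; nothing more can be done
None
```

I handed the job in at about 33 s: green spacer, sample and red weight are on the blue stand, and purple spacer and master ring are on the yellow. The last check put the heights within 0.5 mm and the centres within 2 mm; `hand_in()` returned no verdict.

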